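Snap the locating pin into the jig and prove it with a tug

TASK

Take the locating pin out of its wooden holder and press it fully home, flange down on the rim, in one of the two clip sockets on the jig plate; one of the two clips is worn and lets the pin go at a light tug. Prove the seat by pulling the pin straight up with slowly rising force to about 15 N, never beyond 20 N, and keeping up that pull for about a second; if the pin comes out, do the same in the other socket. Finish with the proven pin pushed back down, flange on the rim, in the socket that held, let go of it, and leave the drill bush, nut and marker where they are.

Things in the scene. Friction and masses are not known exactly. Their poses are not given: they have to be found in the camera images.
- pin: upright steel locating pin, 80.5 mm long, 80 g; origin at the tip of its nose, z up. From the tip: cone to a 14 mm collar (0 to 10 mm), 9 mm neck (to 26.5), cone and 14 mm shank (to 42.5), 32 mm flange (to 46.5), dark round grip 24 mm across (to 80.5). Home in a socket, the flange lies on the rim, the origin 1.5 mm above the socket's origin
- socket_a: one of two like sockets, their clips sound or worn: steel block 44 x 44 mm, 44 mm high, on the jig plate, with an upright 17 mm bore in its middle; origin at the centre of its underside, z up, rim of the bore 44 mm above it. Two brass jaws 16 to 31 mm below the rim (height not known, differs by socket) snap under the pin's collar at a push of up to 10 N; home, the pin has 1 to 14 mm of free upward play
- socket_b: one of two like sockets, their clips sound or worn: steel block 44 x 44 mm, 44 mm high, on the jig plate, with an upright 17 mm bore in its middle; origin at the centre of its underside, z up, rim of the bore 44 mm above it. Two brass jaws 16 to 31 mm below the rim (height not known, differs by socket) snap under the pin's collar at a push of up to 10 N; home, the pin has 1 to 14 mm of free upward play
- clip_a (a joint): spring clip in socket_a: how far the pull on the pin has drawn it up, in m; 0 at rest and under a push, 0.001 for each 7 N of pull. Once the play is taken up the clip yields 7 N per mm. A sound clip holds; the worn one (not known which) lets the pin out at less than 7 N
- clip_b (a joint): spring clip in socket_b: how far the pull on the pin has drawn it up, in m; 0 at rest and under a push, 0.001 for each 7 N of pull. Once the play is taken up the clip yields 7 N per mm. A sound clip holds; the worn one (not known which) lets the pin out at less than 7 N
- pin_holder: wooden block 52 x 52 x 50 mm, fixed, with an 18 mm hole from above in which the pin stands at the start, its flange on the block; origin at the centre of the underside
- jig: aluminium jig plate 90 x 184 x 12 mm, fixed on the table, that carries both sockets, 96 mm apart along its y; origin at the centre of its underside
- drill_bush: steel drill bush 26 mm across and 22 mm high, a bystander; origin at the centre of its underside
- nut: steel nut 22 mm across and 10 mm high, a bystander; origin at the centre of its underside
- marker: marker pen 123 mm long, 12 mm thick, lying on the table, a bystander; origin at the centre of its underside, x along the pen
Not all that is in view belongs to the job. What is shaped like the pin but turquoise is not meant.

How it is judged:
By the outcome, as a careful person would: the job done as asked, in the order asked, and still so for the second after the job is handed in, with the robot touching nothing.
It also fails if it takes over 70 s, if anything falls off the work surface, if the arm or the gripper's body presses on something with over 40 N, if the wrist force passes 120 N, or if a joint passes its speed limit or range.

ROBOT

A 7-joint arm with a two-finger parallel gripper is mounted at the origin on a cart in front of the work surface, level with it; the furniture and walls round the work are solid. World frame = base frame: x ahead of the robot, y to its left, z up, the work surface at z = 0. Lengths are in m, angles in rad, forces in N, time in s.
With the tool pointing down it reaches from about 0.4 to 0.85 m from the base axis. Payload 4.5 kg.
Tool frame: the origin (TCP) lies on the centre line of the jaws, within the pads' length; the fingertips stand r.tip_reach ahead of it and the grasp point (between the pads) lies 3 mm ahead of it (r.tip_reach is the distance from the TCP to the fingertips, in m); z points along the fingers, y is the line along which they close (so a half turn about z gives the same grasp; the last joint's range is limited). The gripper opens to 88 mm and grips with 3 to 60 N. Pads are 18 mm wide; open, the fingers measure 123 mm over their backs; the gripper's body (75 mm by 187 mm) begins 45 mm behind the grasp point.
Start: joints at [-1.26, 0.689, -0.195, 1.565, 0.157, 0.902, -0.215], TCP at [0.171, 0.601, 0.261] pointing down, gripper open.
Joint ranges: [-3.01, 3.01], [-0.46, 2.08], [-1.47, 1.51], [0.13, 2.56], [-1, 4.14], [0.04, 2.09], [-2.66, 2.66]. Speed limits (rad/s): [2.57, 2.57, 3.14, 3.14, 3.14, 3.14, 3.14].

INTERFACE

Orientations are given as a unit quaternion [x, y, z, w].
In Python, from plant import readout, eyes, ticket, r gives the robot as it stands. The module is installed in compiled form; this text tells all that it offers.
- The arm moves only by the tool carry_out, never from a script. Its argument "motion" is a list that holds one entry, the list of rows, each a list of 7 numbers: the shift along the tool's x, y, z in mm, then the turn, a rotation vector about the tool's x, y, z in rad, then the opening in per cent of the stroke, from 0 (shut) to 100 (fully open). In form: [[[dx, dy, dz, ax, ay, az, claw], ...]]. A call has 1 to 8 rows; each row shifts and turns the commanded pose from where the row before left it, along the tool's axes as they then stand; what a row does not reach is not made up. A row lasts 1/10 s, in which the tool goes at most 50 mm and 8.59 degrees, less where a joint would pass 70% of its speed; a pose out of reach is approached as far as the arm can. A call is refused whole if a number of a shift passes 50 or a number of a turn 0.15, either way. A call with a gripper value outside its range is refused whole. The fingers move at their own pace and stop on an object; "squeeze" is the grip in N (left out, the last holds). Time passes only in rows, so rows that do not move let the fingers close. It gives the time, the measured TCP pose, the force and the opening at its end, in the units of the state.
- readout.get_state(): the state, without advancing time (a new reading comes with each control period).
- eyes.snapshot(name): name is "side" or "top"; returns a dict with "pixels" (400x640x3 uint8, red, green, blue), "K" (3x3 intrinsics, pixels), "origin" and "attitude" of the camera in the world. Camera axes: x right, y down, z forward; pixel columns grow to the right and rows downward; lengths in m; the calibration is good to about 2 mm. A picture is of the moment at which its call begins. There is no depth.
- ticket.finish_job(): hands the job in, once; it reports no verdict.
The state is a dict: "clock": time; "q": joint angles; "qd": joint speeds; "joint_torque": joint torques, N m; "tool_pos": TCP position; "eef_rot": TCP orientation; "contact_force": force on the tool from outside, world axes, zero at the start; "moment": the same for the moment, N m; "opening": opening from 0.0 (shut) to 1.0 (fully open).
Only numpy, scipy, OpenCV 4.12 (cv2) and the standard library are available. Lean on these libraries where they do the work, as an engineer would, in place of code of your own. Each camera call takes 0.05 s, during which the arm holds its last target. There are 200 camera calls.

## Working session

There is one attempt and no reset: what is moved stays moved. The work goes in short steps, Python scripts to look and compute and a tool call to move; the robot and the scene stay as the last step left them, time stands still between calls to the robot, and variables do not carry over. Pictures are saved under pics/ and viewed, on a budget of 10 in all, crops included, one or two more only if the job needs it, and the job is handed in when it is done.

Besides the shell and the picture viewer there is one more tool, called after "Emit:" as a command line: name --argument value ..., lists and objects as JSON in quotes. carry_out: Moves the arm, as the interface text tells. Its arguments: {"type":"object","properties":{"motion":{"type":"array","items":{"type":"array","items":{"type":"array","items":{"type":"number"}}}},"squeeze":{"type":"number"}},"required":["motion"]}

```bash
mkdir -p pics; cat > h.py <<'E'
import numpy as np,cv2
from plant import readout,eyes,ticket,r
from scipy.spatial.transform import Rotation as R
def snap(n,f):
    s=eyes.snapshot(n); cv2.imwrite('pics/'+f,s['pixels'][:,:,::-1]); return s
def Rm(s):
    a=np.array(s['attitude'],float); return a if a.shape==(3,3) else R.from_quat(a).as_matrix()
def ray(s,u,v):
    d=Rm(s)@np.linalg.solve(s['K'],[u,v,1]); return np.array(s['origin']),d/np.linalg.norm(d)
def plane(s,u,v,z):
    o,d=ray(s,u,v); return o+d*(z-o[2])/d[2]
def proj(s,p):
    c=s['K']@(Rm(s).T@(np.array(p)-s['origin'])); return c[:2]/c[2]
E
python3 - <<'E'
from h import *
import pickle
for n in('top','side'):
    s=snap(n,n+'0.png'); pickle.dump(s,open(n+'0.pkl','wb')); print(n,s['K'],s['origin'],s['attitude'])
print(readout.get_state(),r.tip_reach)
E
```

```text
top [[420.65489818   0.         310.81532423]
 [  0.         420.65489818 192.69320858]
 [  0.           0.           1.        ]] [0.37000189 0.03685307 0.87495709] [-0.69933987  0.70799067 -0.06444904  0.07429184]
side [[395.753251     0.         323.96107625]
 [  0.         395.753251   197.27971539]
 [  0.           0.           1.        ]] [1.06698594 0.22622499 0.66975675] [ 0.54117447  0.75472229 -0.30657455 -0.20865403]
{'clock': 0.1, 'q': array([-1.26016891,  0.68990015, -0.19452013,  1.56623352,  0.15728096,
        0.90246937, -0.21508905]), 'qd': array([ 0.00020619, -0.00208366, -0.00025412, -0.00411953,  0.00095277,
        0.00089686, -0.0002109 ]), 'joint_torque': array([-2.39164729e-03, -5.28506434e+01, -1.27136964e+00, -1.53834808e+01,
       -5.26138244e-02,  2.02340474e-03,  3.59246201e-05]), 'tool_pos': array([0.17070638, 0.60069295, 0.2599919 ]), 'eef_rot': array([ 1.37935138e-01,  9.90440932e-01, -8.08659944e-04, -6.25682333e-05]), 'contact_force': array([0.54227819, 0.74292653, 0.35659122]), 'moment': array([-0.01320167,  0.0002665 , -0.01551084]), 'opening': 1.0013817807300376} 0.022
```

View pics/top0.png

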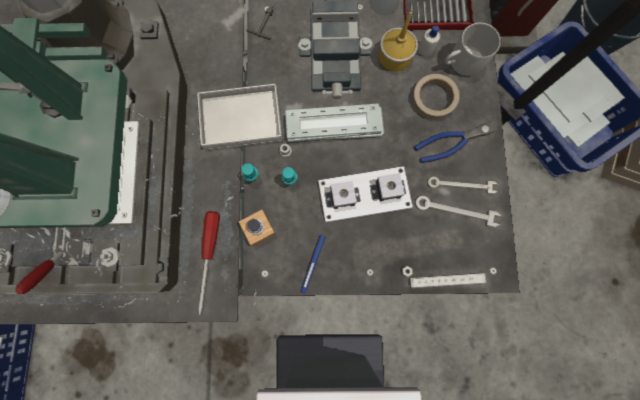

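View pics/side0.png

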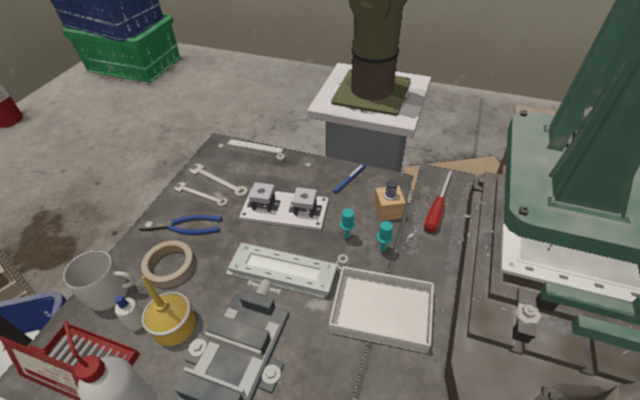

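The top view shows the pin in its holder at about (256,226), the sockets at about (343,193) and (390,186), the turquoise decoys at (249,172) and (289,175), and the marker at (313,263). The side view shows the pin at (391,188) and the sockets at (262,190) and (304,196). The gripper is out of both frames. I'll enlarge the work area next.

```bash
python3 - <<'E'
from h import *
import pickle
t=pickle.load(open('top0.pkl','rb'));s=pickle.load(open('side0.pkl','rb'))
a=t['pixels'][140:260,230:430];b=s['pixels'][170:250,230:430]
a=cv2.resize(a,None,fx=4,fy=4,interpolation=cv2.INTER_CUBIC)
b=cv2.resize(b,None,fx=4,fy=4,interpolation=cv2.INTER_CUBIC)
cv2.imwrite('pics/ta.png',a[:,:,::-1]);cv2.imwrite('pics/sa.png',b[:,:,::-1])
print('tcp in top',proj(t,[.17,.6,.26]),'side',proj(s,[.17,.6,.26]))
for n,u,v,z in [('pintop',255.5,226,.084),('sockL',343.5,193,.056),('sockR',390.5,186,.056),('dec1',249,172,.08),('dec2',289,175,.08),('machine edge',180,200,.0),('green edge',125,150,.15),('marker',313,263,.01),('nut',286,149,.01)]:
    print(n,plane(t,u,v,z).round(3))
E
```

```text
tcp in top [-95.48802078 431.17476349] side [651.91734019  71.20819478]
pintop [0.465 0.152 0.084]
sockL [ 0.532 -0.017  0.056]
sockR [ 0.544 -0.111  0.056]
dec1 [0.571 0.167 0.08 ]
dec2 [0.564 0.089 0.08 ]
machine edge [0.532 0.326 0.   ]
green edge [0.598 0.381 0.15 ]
marker [0.397 0.045 0.01 ]
nut [0.638 0.1   0.01 ]
```

View pics/ta.png

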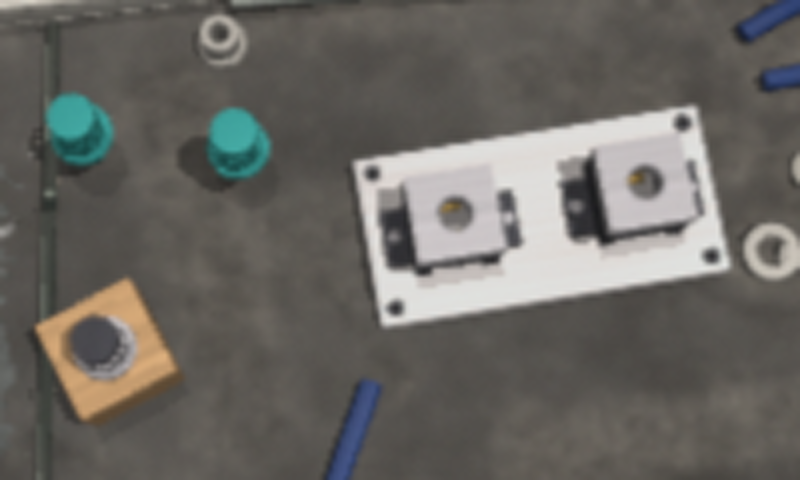

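View pics/sa.png

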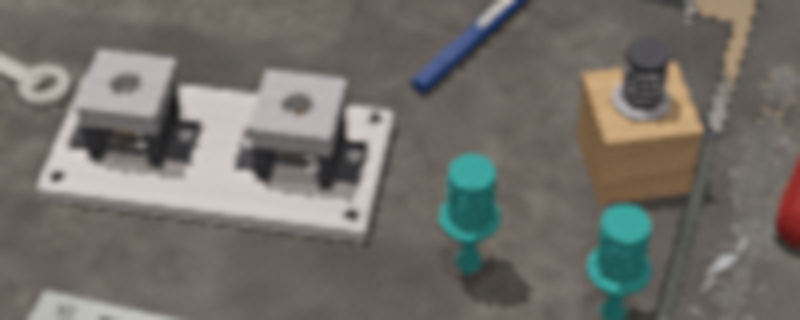

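Top crop: the pin grip's top is at (97,340), and the bores are at (456,213) and (646,182). Side crop: the pin top is at (648,52), and the bores are at (127,84) and (297,104). Next I'll measure these at sub-pixel level and cross-check the two views.

```bash
cat >> h.py <<'E'
def dark(s,u,v,thr,w=14,k=4):
    """centre of the dark blob nearest (u,v), upscaled grey threshold"""
    u0,v0=int(u)-w,int(v)-w
    g=cv2.cvtColor(s['pixels'],cv2.COLOR_RGB2GRAY)[v0:v0+2*w+1,u0:u0+2*w+1]
    g=cv2.resize(g,None,fx=k,fy=k,interpolation=cv2.INTER_CUBIC)
    cs,_=cv2.findContours((g<thr).astype(np.uint8),cv2.RETR_EXTERNAL,cv2.CHAIN_APPROX_NONE)
    c=min(cs,key=lambda c:-cv2.pointPolygonTest(c,((u-u0+.5)*k,(v-v0+.5)*k),True))
    (x,y),ax,an=cv2.fitEllipse(cv2.convexHull(c)); return (x+.5)/k-.5+u0,(y+.5)/k-.5+v0,np.array(ax)/k
def tri(s1,p1,s2,p2):
    o1,d1=ray(s1,*p1);o2,d2=ray(s2,*p2)
    a=np.linalg.lstsq(np.c_[d1,-d2],o2-o1,rcond=None)[0]
    x,y=o1+d1*a[0],o2+d2*a[1]; return (x+y)/2,np.linalg.norm(x-y)
E
python3 - <<'E'
from h import *
import pickle
t=pickle.load(open('top0.pkl','rb'));s=pickle.load(open('side0.pkl','rb'))
for n,a,b,z,thr in [('bore+y',(343.6,192.9),(303.9,195.6),.056,120),('bore-y',(391.1,185.1),(261.4,190.6),.056,120),('pin',(253.9,224.6),(391.6,182.6),.088,70)]:
    A=dark(t,*a,thr,w=8);B=dark(s,*b,thr,w=8)
    print(n,A,B)
    if n=='pin': A,B=a,b
    print(' top',plane(t,A[0],A[1],z).round(4),'side',plane(s,B[0],B[1],z).round(4),'tri',tri(t,A[:2],s,B[:2]))
# grey profile
g=cv2.cvtColor(t['pixels'],cv2.COLOR_RGB2GRAY); print(g[216:236,244:266])
# holder by orange mask, top-face corners
h=cv2.cvtColor(t['pixels'],cv2.COLOR_RGB2HSV); m=cv2.inRange(h,(8,80,120),(25,255,255)); m[:200]=0;m[260:]=0;m[:,:230]=0;m[:,300:]=0
c=max(cv2.findContours(m,0,2)[0],key=cv2.contourArea); print(cv2.minAreaRect(c)); 
E
```

```text
bore+y (343.6761112213135, 192.53071689605713, array([7.28165436, 7.51889849])) (303.86090755462646, 195.6507692337036, array([4.12378693, 6.3650136 ]))
 top [ 0.5326 -0.0178  0.056 ] side [ 0.5283 -0.017   0.056 ] tri (array([ 0.53156817, -0.01659547,  0.05947276]), np.float64(0.0019297529146524938))
bore-y (391.20318508148193, 184.89060497283936, array([7.33489799, 8.06175423])) (260.84289360046387, 190.42732906341553, array([3.61923814, 6.54342699]))
 top [ 0.5467 -0.1125  0.056 ] side [ 0.5429 -0.1121  0.056 ] tri (array([ 0.54575327, -0.11112909,  0.05919702]), np.float64(0.0015727809263600553))Traceback (most recent call last):
  File "<stdin>", line 5, in <module>
  File "h.py", line 21, in dark
    (x,y),ax,an=cv2.fitEllipse(cv2.convexHull(c)); return (x+.5)/k-.5+u0,(y+.5)/k-.5+v0,np.array(ax)/k
                ~~~~~~~~~~~~~~^^^^^^^^^^^^^^^^^^^
cv2.error: OpenCV(4.12.0) /io/opencv/modules/imgproc/src/shapedescr.cpp:361: error: (-201:Incorrect size of input array) There should be at least 5 points to fit the ellipse in function 'fitEllipseNoDirect'
```

```bash
python3 - <<'E'
from h import *
import pickle
t=pickle.load(open('top0.pkl','rb'));s=pickle.load(open('side0.pkl','rb'))
a,b=(253.9,224.6),(391.6,182.0)
print('top',plane(t,*a,.088),'side',plane(s,*b,.088),tri(t,a,s,b))
g=cv2.cvtColor(t['pixels'],cv2.COLOR_RGB2GRAY); print(g[216:238,244:268])
g=cv2.cvtColor(s['pixels'],cv2.COLOR_RGB2GRAY); print(g[176:202,380:404])
E
```

```text
top [0.46697706 0.15485242 0.088     ] side [0.46196407 0.15639041 0.088     ] (array([0.46624857, 0.15558704, 0.09168426]), np.float64(0.002613367577691112))
[[ 73  77  82  92 115 147 160 166 169 170 169 164 163 163 165 167 169 171
  171 172 170 140  98  80]
 [ 77  90 114 144 158 167 170 170 166 163 162 163 165 166 169 171 171 172
  174 174 175 164 120  82]
 [113 144 159 167 170 171 166 159 137 128 140 157 161 168 173 173 174 175
  176 176 177 173 141  99]
 [158 167 171 172 168 161 134 111  94  88  96 107 123 166 182 177 174 175
  176 176 176 174 162 118]
 [168 171 171 164 145 118  92  79  75  73  74  78  86 120 168 185 180 177
  175 174 174 171 164 134]
 [163 166 160 138 105  83  75  73  73  72  73  74  77  85 118 164 182 186
  170 166 167 164 162 153]
 [162 160 138 110  86  75  74  73  73  73  73  75  76  77  84 114 142 176
  171 162 162 162 162 160]
 [163 142 117  93  77  75  74  74  72  73  74  75  75  77  78  96 125 158
  178 158 155 162 162 163]
 [167 135 112  89  75  74  74  73  73  73  74  75  76  77  75  81 132 153
  178 168 162 164 165 166]
 [169 137 112  91  76  74  74  7
[... 3208 characters left out ...]
65 158 161 170 159 119  77  69  75  73  71  67  60  68  87 107 114
  122 142 160 162 144 113]
 [168 167 164 159 163 171 155 115  82  68  61  57  57  63  87 111 119 117
  114 125 154 168 160 131]
 [171 172 170 158 150 161 168 157 134 123 107  89  86  93 109 119 119 118
  117 125 155 175 173 149]
 [173 176 174 170 157 148 156 162 163 163 153 135 119 115 114 112 111 114
  116 127 157 174 175 157]
 [171 176 176 176 171 160 149 141 139 146 149 138 124 115 108 106 112 117
  121 134 159 171 172 160]
 [161 174 175 174 174 172 165 151 138 137 140 138 135 133 126 129 136 139
  140 154 165 169 170 165]
 [155 171 172 172 172 171 171 166 163 164 164 164 166 165 156 158 166 169
  167 168 168 168 169 169]]
```

```bash
cat >> h.py <<'E'
def plan(p,ang,n,pose=None):
    """rows from pose (pos, angle of tool y in world) to p, ang; prints and returns end"""
    if pose is None:
        st=readout.get_state(); M=R.from_quat(st['eef_rot']).as_matrix(); pose=(st['tool_pos'],np.arctan2(M[1,1],M[0,1]))
    q,a=np.array(pose[0]),pose[1]; d=(np.array(p)-q)/n; da=(ang-a)/n
    for i in range(n):
        y=np.array([np.cos(a),np.sin(a),0]); x=np.array([-y[1],y[0],0]); x=np.array([-np.sin(a)*-1*-1,np.cos(a),0])
        print([round(float(d@x),1),round(float(d@y),1),round(float(-d[2]),1),0,0,round(float(-da),3)]); a+=da
    return np.array(p),ang
E
python3 - <<'E'
from h import *
np.set_printoptions(suppress=True)
st=readout.get_state()
M=R.from_quat(st['eef_rot']).as_matrix();print(M.round(3))
p=np.array(st['tool_pos'])*1000
E
python3 - <<'E'
import h
from h import *
st=readout.get_state();pose=(st['tool_pos']*1000,np.deg2rad(74.1))
e=plan([240,430,260],np.deg2rad(50),4,pose)
e=plan([360,240,260],np.deg2rad(20),5,e)
e=plan([440,155,240],0,3,e)
E
```

```text
[[-0.962  0.273 -0.   ]
 [ 0.273  0.962 -0.002]
 [-0.    -0.002 -1.   ]]
[-28.4, -36.3, -0.0, 0, 0, 0.105]
[-32.0, -33.1, -0.0, 0, 0, 0.105]
[-35.3, -29.6, -0.0, 0, 0, 0.105]
[-38.2, -25.7, -0.0, 0, 0, 0.105]
[-42.8, -13.7, -0.0, 0, 0, 0.105]
[-44.0, -9.1, -0.0, 0, 0, 0.105]
[-44.7, -4.5, -0.0, 0, 0, 0.105]
[-44.9, 0.2, -0.0, 0, 0, 0.105]
[-44.7, 4.9, -0.0, 0, 0, 0.105]
[-35.7, 15.4, 6.7, 0, 0, 0.116]
[-33.7, 19.4, 6.7, 0, 0, 0.116]
[-31.2, 23.2, 6.7, 0, 0, 0.116]
```

Emit:
carry_out --motion '[[[-28, -36, 0, 0, 0, 0.105, 100], [-32, -33, 0, 0, 0, 0.105, 100], [-35, -30, 0, 0, 0, 0.105, 100], [-38, -26, 0, 0, 0, 0.105, 100], [-43, -14, 0, 0, 0, 0.105, 80], [-44, -9, 0, 0, 0, 0.105, 70]]]'

```text
clock: 0.7
tool_pos: [0.2876, 0.3527, 0.2607]
eef_rot: [0.44, 0.898, -0.0, -0.0]
contact_force: [0.8, 1.2, 0.8]
opening: 0.842
```

Emit:
carry_out --motion '[[[-45, -4, 0, 0, 0, 0.105, 60], [-45, 0, 0, 0, 0, 0.105, 60], [-45, 5, 0, 0, 0, 0.105, 60], [-36, 15, 7, 0, 0, 0.115, 60], [-34, 19, 7, 0, 0, 0.115, 60], [-31, 23, 7, 0, 0, 0.115, 60], [0, 0, 0, 0, 0, 0, 60], [0, 0, 0, 0, 0, 0, 60]]]'

```text
clock: 1.5
tool_pos: [0.4392, 0.1543, 0.2393]
eef_rot: [0.706, 0.708, -0.0, -0.0]
contact_force: [0.5, 0.3, -0.2]
opening: 0.604
```

```bash
python3 - <<'E'
from h import *
plan([464.5,155.5,160],0,2,(readout.get_state()['tool_pos']*1000,(lambda M:np.arctan2(M[1,1],M[0,1]))(R.from_quat(readout.get_state()['eef_rot']).as_matrix())))
print(readout.get_state())
E
```

```text
[0.6, 12.6, 39.7, 0, 0, 0.001]
[0.6, 12.6, 39.7, 0, 0, 0.001]
{'clock': 1.5, 'q': array([-0.5058594 ,  0.5245757 ,  0.10576142,  2.06403217, -0.10003626,
        0.55873916, -0.32632344]), 'qd': array([-0.03422867, -0.01392457, -0.03474118,  0.01159485,  0.00033592,
        0.00155573, -0.00042059]), 'joint_torque': array([ 1.49257969e+00, -3.92940903e+01,  2.67859407e+00, -1.06865242e+01,
        3.81124788e-02, -7.14612287e-02, -7.50242063e-03]), 'tool_pos': array([0.43923379, 0.15425063, 0.23934748]), 'eef_rot': array([ 7.06062818e-01,  7.08148999e-01, -4.88512090e-04, -2.29201765e-04]), 'contact_force': array([ 0.45984014,  0.29397958, -0.16792117]), 'moment': array([-0.02812483,  0.09938439,  0.03023022]), 'opening': 0.6037647152732585}
```

Emit:
carry_out --motion '[[[0.6, 12.6, 45, 0, 0, 0.002, 60], [0.6, 12.6, 45, 0, 0, 0.002, 60], [0, 0, 0, 0, 0, 0, 60], [0, 0, 0, 0, 0, 0, 60]]]'

```text
clock: 1.9
tool_pos: [0.463, 0.1569, 0.1498]
eef_rot: [0.706, 0.708, -0.001, -0.001]
contact_force: [0.4, 0.6, 0.4]
opening: 0.601
```

```bash
python3 - <<'E'
from h import *
t=snap('top','t1.png');s=snap('side','s1.png');st=readout.get_state();print(st['tool_pos'],proj(s,st['tool_pos']),proj(t,st['tool_pos']))
u,v=map(int,proj(s,[.465,.155,.1]))
a=t['pixels'][150:270,180:330];b=s['pixels'][v-70:v+50,u-75:u+75];print(u-75,v-70)
c=np.hstack([a,b]);c=cv2.resize(c,None,fx=2.66,fy=2.66,interpolation=cv2.INTER_CUBIC);cv2.imwrite('pics/c1.png',c[:,:,::-1])
E
```

```text
[0.46444271 0.15702965 0.15197273] [395.11461258 159.68845785] [247.1693129  221.61274463]
316 108
```

View pics/c1.png

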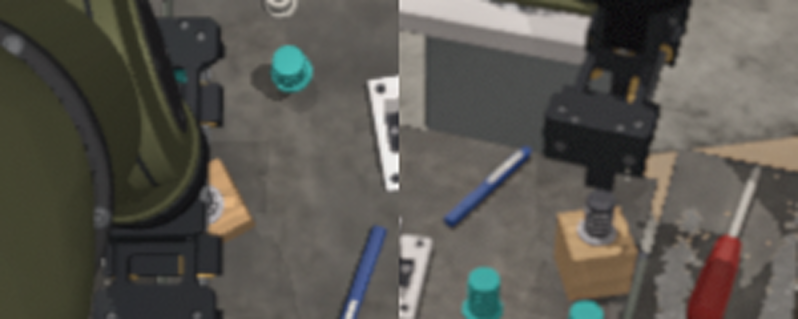

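The left half (top view) shows the arm hiding the pin. In the right half (side view) the front finger stands right above the grip at about (600,190), so it is aligned. I'll descend.

Emit:
carry_out --motion '[[[-1, 0, 25, 0, 0, 0, 60], [0, 0, 20, 0, 0, 0, 60], [0, 0, 15, 0, 0, 0, 60], [0, 0, 8, 0, 0, 0, 60], [0, 0, 3, 0, 0, 0, 60], [0, 0, 0, 0, 0, 0, 60], [0, 0, 0, 0, 0, 0, 60]]]'

```text
clock: 2.7
tool_pos: [0.465, 0.1554, 0.0798]
eef_rot: [0.707, 0.707, 0.001, 0.0]
contact_force: [-0.2, -0.0, 0.4]
opening: 0.598
```

```bash
python3 - <<'E'
from h import *
for k in range(3):
    st=readout.get_state();print(st['tool_pos'],st['contact_force'],st['clock']);eyes.snapshot('side')
E
```

```text
[0.46499481 0.15536841 0.07978662] [-0.18282027 -0.01947337  0.43949173] 2.7
[0.46496912 0.15532998 0.0796507 ] [ 0.04883241  0.70460754 -0.19763186] 2.75
[0.46488925 0.15528749 0.07947114] [ 0.57403504  0.08480696 -0.31366169] 2.8
```

Emit:
carry_out --motion '[[[0, 0, 0, 0, 0, 0, 20], [0, 0, 0, 0, 0, 0, 15], [0, 0, 0, 0, 0, 0, 10], [0, 0, 0, 0, 0, 0, 10], [0, 0, 0, 0, 0, 0, 10], [0, 0, 0, 0, 0, 0, 10]]]' --squeeze 15

```text
clock: 3.45
tool_pos: [0.4646, 0.1551, 0.0787]
eef_rot: [0.707, 0.707, 0.0, 0.0]
contact_force: [-0.2, 0.6, 0.4]
opening: 0.268
```

Emit:
carry_out --motion '[[[0, 0, 0, 0, 0, 0, 10], [0, 0, 0, 0, 0, 0, 10], [0, 0, -10, 0, 0, 0, 10], [0, 0, -20, 0, 0, 0, 10], [0, 0, -25, 0, 0, 0, 10], [0, 0, -20, 0, 0, 0, 10], [0, 0, 0, 0, 0, 0, 10]]]' --squeeze 55

```text
clock: 4.15
tool_pos: [0.4656, 0.1555, 0.1563]
eef_rot: [0.707, 0.707, 0.002, 0.001]
contact_force: [0.9, 1.4, -0.7]
opening: 0.255
```

Emit:
carry_out --motion '[[[-35, 13, 0, 0, 0, 0, 10], [-35, 13, 0, 0, 0, 0, 10], [-35, 14, 0, 0, 0, 0, 10], [-35, 13, 0, 0, 0, 0, 10], [-33, 13, 0, 0, 0, 0, 10], [0, 0, 0, 0, 0, 0, 10], [0, 0, 0, 0, 0, 0, 10], [0, 0, 0, 0, 0, 0, 10]]]'

```text
clock: 4.95
tool_pos: [0.5297, -0.0165, 0.1532]
eef_rot: [0.706, 0.708, -0.0, -0.001]
contact_force: [0.5, 0.6, -0.6]
opening: 0.257
```

```bash
python3 - <<'E'
from h import *
t=snap('top','t2.png');s=snap('side','s2.png');st=readout.get_state();print(st['tool_pos'],st['eef_rot'],st['contact_force'],st['opening'])
b=s['pixels'][130:240,220:370]
c=cv2.resize(b,None,fx=5,fy=5,interpolation=cv2.INTER_CUBIC);cv2.imwrite('pics/c2.png',c[:,:,::-1])
E
```

```text
[ 0.52989788 -0.01619311  0.15347164] [ 7.06179440e-01  7.08032538e-01 -2.75124771e-05 -7.23975164e-04] [-0.05033632  0.2606826  -0.35154489] 0.25917099371648084
```

View pics/c2.png

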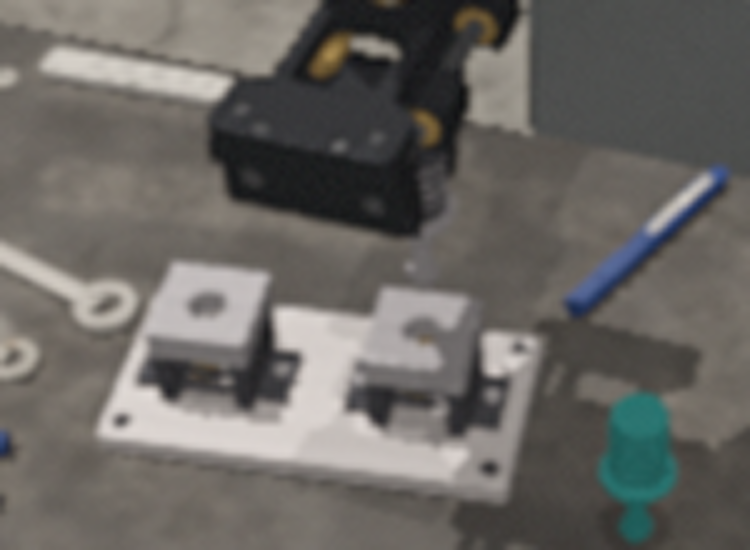

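The pin hangs from the fingers with its nose at about (412,268) in the crop. The bore of the +y socket is at about (425,328), just below it. I'll check the nose against the bore numerically.

```bash
python3 - <<'E'
from h import *
import pickle
s=pickle.load(open('side0.pkl','rb')); g=cv2.cvtColor(cv2.imread('pics/s2.png'),6)
print(g[170:192,294:316])
for v,z in((183,.082),(184,.082),(185,.082)): print(plane(s,302.4,v,z))
print(proj(s,[.5283,-.017,.082]), proj(s,[.5299-.002,-.0162+.001,.082]),proj(s,[.5299-.002,-.0162+.001,.122]))
E
```

```text
[[ 54  52  40  28  27  29  29  25  26  27  48  63  65  66  70  91 106 106
  101  99  97  96]
 [ 58  56  44  32  28  29  28  24  26  26  43  60  64  61  68  91 106 105
   99  98  98  98]
 [ 46  47  44  30  30  29  28  27  27  24  38  52  54  60  78  97 104 102
   98  97  99  99]
 [ 31  34  32  29  29  29  30  28  29  23  35  51  64  78  97 105 104 102
  101  99 100 100]
 [ 24  25  26  27  28  28  30  34  28  29  53  77  91 101 106 107 104 102
  101 101 101 100]
 [ 39  35  29  29  28  28  26  32  27  39  76 100 106 107 104 102 101 101
   99  99 100  99]
 [ 81  71  56  44  38  31  32  32  37  49  87 106 107 104 102 102 101 100
   99  99  98  98]
 [113 104  90  80  69  63  65  68  69  74  92 104 100 100 102 103 104 103
  102 101  98  95]
 [113 110 106 101  97  94  95  99  98  99 101 102  98  98 100 103 104 106
  105 102  99  95]
 [104 102 103 100 100  99 101 100 100 101 102 100  98  97  98 100 101 104
  104 101  98  93]
 [ 97  95  95  94  95  96  95  96 100 103 106 102 101 100 102 100  99 101
  102  97  94  92]
 [ 91  93  92  92  92  92  95  99 101 104 105 104 101 101 103 102 100 100
   
[... 444 characters left out ...]
0  90  89  90  90
   90  91  90  88]
 [ 93  99 121 134 132 126 121 120 114 109 103 102  99  92  92  90  88  89
   90  89  87  88]
 [ 92 110 148 168 169 164 160 158 153 145 139 138 135 131 125 119 114 110
  106  97  89  87]
 [ 93 121 157 174 175 173 172 173 172 171 170 170 170 169 164 158 153 149
  142 120 100  93]
 [ 97 133 164 173 173 173 173 172 173 174 174 175 174 175 173 173 173 171
  162 136 111 102]
 [101 142 167 173 173 173 173 172 173 174 173 174 172 173 173 172 175 171
  152 122 107 104]]
[ 0.51737753 -0.02307221  0.082     ]
[ 0.52020162 -0.0219739   0.082     ]
[ 0.52301172 -0.02088103  0.082     ]
[303.208572   187.08635078] [304.07562532 187.14696137] [303.02491884 173.20561893]
```

Emit:
carry_out --motion '[[[-1.5, 0.7, 8, 0, 0, 0, 10], [0, 0, 10, 0, 0, 0, 10], [0, 0, 6, 0, 0, 0, 10], [0, 0, 4, 0, 0, 0, 10], [0, 0, 4, 0, 0, 0, 10], [0, 0, 0, 0, 0, 0, 10]]]'

```text
clock: 5.65
tool_pos: [0.5309, -0.0193, 0.1211]
eef_rot: [0.707, 0.707, -0.0, -0.0]
contact_force: [-0.4, 0.5, -1.1]
opening: 0.264
```

Emit:
carry_out --motion '[[[0, 0, 3, 0, 0, 0, 10], [0, 0, 3, 0, 0, 0, 10], [0, 0, 0, 0, 0, 0, 10], [0, 0, 0, 0, 0, 0, 10]]]'

```text
clock: 6.05
tool_pos: [0.5312, -0.0194, 0.1157]
eef_rot: [0.707, 0.707, 0.0, -0.0]
contact_force: [-0.4, -0.1, -1.0]
opening: 0.257
```

No contact force with the nose 11 mm below the rim, so the pin is in the bore. I'll keep pushing in small steps.

Emit:
carry_out --motion '[[[0, 0, 3, 0, 0, 0, 10], [0, 0, 3, 0, 0, 0, 10], [0, 0, 3, 0, 0, 0, 10], [0, 0, 0, 0, 0, 0, 10]]]'

```text
clock: 6.45
tool_pos: [0.5309, -0.0194, 0.1062]
eef_rot: [0.707, 0.707, -0.0, -0.0]
contact_force: [1.4, -0.5, -0.0]
opening: 0.257
```

Emit:
carry_out --motion '[[[0, 0, 3, 0, 0, 0, 10], [0, 0, 3, 0, 0, 0, 10], [0, 0, 2, 0, 0, 0, 10], [0, 0, 0, 0, 0, 0, 10]]]'

```text
clock: 6.85
tool_pos: [0.5309, -0.0194, 0.0982]
eef_rot: [0.707, 0.707, -0.0, -0.0]
contact_force: [-0.4, -0.3, -1.6]
opening: 0.255
```

Emit:
carry_out --motion '[[[0, 0, 3, 0, 0, 0, 10], [0, 0, 3, 0, 0, 0, 10], [0, 0, 0, 0, 0, 0, 10]]]'

```text
clock: 7.15
tool_pos: [0.5312, -0.0193, 0.0923]
eef_rot: [0.707, 0.707, 0.0, -0.0]
contact_force: [-0.3, -0.4, -1.3]
opening: 0.259
```

Emit:
carry_out --motion '[[[0, 0, 2, 0, 0, 0, 10], [0, 0, 2, 0, 0, 0, 10], [0, 0, 0, 0, 0, 0, 10]]]'

```text
clock: 7.45
tool_pos: [0.5312, -0.0193, 0.0885]
eef_rot: [0.707, 0.707, 0.0, -0.0]
contact_force: [0.9, -0.5, -1.8]
opening: 0.259
```

Emit:
carry_out --motion '[[[0, 0, 1.5, 0, 0, 0, 10], [0, 0, 0, 0, 0, 0, 10]]]'

```text
clock: 7.65
tool_pos: [0.5312, -0.0194, 0.0871]
eef_rot: [0.707, 0.707, 0.0, -0.0]
contact_force: [0.0, -1.7, -0.7]
opening: 0.256
```

Emit:
carry_out --motion '[[[0, 0, 1, 0, 0, 0, 10], [0, 0, 0, 0, 0, 0, 10]]]'

```text
clock: 7.85
tool_pos: [0.5312, -0.0194, 0.0861]
eef_rot: [0.707, 0.707, 0.0, -0.0]
contact_force: [-0.3, -0.5, -0.9]
opening: 0.261
```

Emit:
carry_out --motion '[[[0, 0, 1, 0, 0, 0, 10], [0, 0, 0, 0, 0, 0, 10]]]'

```text
clock: 8.05
tool_pos: [0.5312, -0.0194, 0.0851]
eef_rot: [0.707, 0.707, 0.0, -0.0]
contact_force: [-0.5, -0.3, -1.4]
opening: 0.261
```

Emit:
carry_out --motion '[[[0, 0, 0.6, 0, 0, 0, 10], [0, 0, 0, 0, 0, 0, 10]]]'

```text
clock: 8.25
tool_pos: [0.5312, -0.0194, 0.0847]
eef_rot: [0.707, 0.707, 0.0, 0.0]
contact_force: [-1.1, 0.3, -0.8]
opening: 0.255
```

Emit:
carry_out --motion '[[[0, 0, 0.6, 0, 0, 0, 10], [0, 0, 0, 0, 0, 0, 10]]]'

```text
clock: 8.45
tool_pos: [0.5312, -0.0194, 0.0847]
eef_rot: [0.707, 0.707, 0.0, 0.0]
contact_force: [-3.4, 0.1, 7.4]
opening: 0.255
```

Emit:
carry_out --motion '[[[0, 0, 0.6, 0, 0, 0, 10], [0, 0, 0, 0, 0, 0, 10]]]'

```text
clock: 8.65
tool_pos: [0.5312, -0.0194, 0.0846]
eef_rot: [0.707, 0.707, 0.0, 0.0]
contact_force: [-2.9, -0.0, 12.2]
opening: 0.259
```

Emit:
carry_out --motion '[[[0, 0, 0.6, 0, 0, 0, 10], [0, 0, 0, 0, 0, 0, 10]]]'

```text
clock: 8.85
tool_pos: [0.5312, -0.0194, 0.0846]
eef_rot: [0.707, 0.707, 0.0, 0.0]
contact_force: [-4.3, 0.7, 17.5]
opening: 0.259
```

Force rises at TCP z = 0.0846, exactly the height predicted for home, so the flange is on the rim. Now the slow pull.

Emit:
carry_out --motion '[[[0, 0, -1, 0, 0, 0, 10], [0, 0, -1, 0, 0, 0, 10], [0, 0, -1, 0, 0, 0, 10], [0, 0, 0, 0, 0, 0, 10]]]'

```text
clock: 9.25
tool_pos: [0.5312, -0.0194, 0.0857]
eef_rot: [0.707, 0.707, -0.0, -0.0]
contact_force: [-0.9, 0.1, -0.6]
opening: 0.254
```

Emit:
carry_out --motion '[[[0, 0, -1, 0, 0, 0, 10], [0, 0, 0, 0, 0, 0, 10]]]'

```text
clock: 9.45
tool_pos: [0.5312, -0.0194, 0.0867]
eef_rot: [0.707, 0.707, -0.0, -0.0]
contact_force: [-0.7, -0.4, -0.5]
opening: 0.259
```

Emit:
carry_out --motion '[[[0, 0, -1, 0, 0, 0, 10], [0, 0, 0, 0, 0, 0, 10]]]'

```text
clock: 9.65
tool_pos: [0.5312, -0.0194, 0.0879]
eef_rot: [0.707, 0.707, 0.0, -0.0]
contact_force: [-1.6, -0.5, -0.9]
opening: 0.255
```

Emit:
carry_out --motion '[[[0, 0, -1, 0, 0, 0, 10], [0, 0, 0, 0, 0, 0, 10]]]'

```text
clock: 9.85
tool_pos: [0.5312, -0.0194, 0.0889]
eef_rot: [0.707, 0.707, 0.0, -0.0]
contact_force: [-0.5, 0.1, -1.2]
opening: 0.254
```

Emit:
carry_out --motion '[[[0, 0, -1, 0, 0, 0, 10], [0, 0, 0, 0, 0, 0, 10]]]'

```text
clock: 10.05
tool_pos: [0.5312, -0.0194, 0.0899]
eef_rot: [0.707, 0.707, 0.0, 0.0]
contact_force: [-0.0, 0.0, -0.5]
opening: 0.256
```

Emit:
carry_out --motion '[[[0, 0, -1, 0, 0, 0, 10], [0, 0, 0, 0, 0, 0, 10]]]'

```text
clock: 10.25
tool_pos: [0.5312, -0.0194, 0.0909]
eef_rot: [0.707, 0.707, 0.0, 0.0]
contact_force: [-0.6, 0.4, -1.2]
opening: 0.258
```

Emit:
carry_out --motion '[[[0, 0, -1, 0, 0, 0, 10], [0, 0, 0, 0, 0, 0, 10]]]'

```text
clock: 10.45
tool_pos: [0.5312, -0.0194, 0.0919]
eef_rot: [0.707, 0.707, 0.0, 0.0]
contact_force: [-0.4, 0.6, -0.8]
opening: 0.26
```

Emit:
carry_out --motion '[[[0, 0, -1, 0, 0, 0, 10], [0, 0, 0, 0, 0, 0, 10]]]'

```text
clock: 10.65
tool_pos: [0.5312, -0.0194, 0.0929]
eef_rot: [0.707, 0.707, 0.0, 0.0]
contact_force: [0.1, 0.3, -1.2]
opening: 0.256
```

Emit:
carry_out --motion '[[[0, 0, -0.7, 0, 0, 0, 10], [0, 0, 0, 0, 0, 0, 10]]]'

```text
clock: 10.85
tool_pos: [0.5312, -0.0194, 0.0936]
eef_rot: [0.707, 0.707, 0.0, -0.0]
contact_force: [-1.6, -0.5, -1.5]
opening: 0.258
```

Emit:
carry_out --motion '[[[0, 0, -0.7, 0, 0, 0, 10], [0, 0, 0, 0, 0, 0, 10]]]'

```text
clock: 11.05
tool_pos: [0.5312, -0.0194, 0.0943]
eef_rot: [0.707, 0.707, 0.0, -0.0]
contact_force: [-0.2, -0.2, -0.5]
opening: 0.264
```

Emit:
carry_out --motion '[[[0, 0, -0.7, 0, 0, 0, 10], [0, 0, 0, 0, 0, 0, 10]]]'

```text
clock: 11.25
tool_pos: [0.5312, -0.0194, 0.095]
eef_rot: [0.707, 0.707, 0.0, -0.0]
contact_force: [-1.6, 0.2, -1.3]
opening: 0.259
```

Emit:
carry_out --motion '[[[0, 0, -0.7, 0, 0, 0, 10], [0, 0, 0, 0, 0, 0, 10]]]'

```text
clock: 11.45
tool_pos: [0.5312, -0.0194, 0.0957]
eef_rot: [0.707, 0.707, 0.0, -0.0]
contact_force: [0.3, 0.5, -1.1]
opening: 0.26
```

Emit:
carry_out --motion '[[[0, 0, -0.7, 0, 0, 0, 10], [0, 0, 0, 0, 0, 0, 10]]]'

```text
clock: 11.65
tool_pos: [0.5312, -0.0194, 0.0962]
eef_rot: [0.707, 0.707, -0.0, -0.0]
contact_force: [0.2, -0.3, -3.2]
opening: 0.259
```

Emit:
carry_out --motion '[[[0, 0, -0.7, 0, 0, 0, 10], [0, 0, 0, 0, 0, 0, 10]]]'

```text
clock: 11.85
tool_pos: [0.5312, -0.0193, 0.0967]
eef_rot: [0.707, 0.707, -0.0, -0.0]
contact_force: [0.4, -0.8, -5.8]
opening: 0.253
```

Play was taken up at about 11 mm, and the force is rising. I'll continue in 0.5 mm steps.

Emit:
carry_out --motion '[[[0, 0, -0.5, 0, 0, 0, 10], [0, 0, 0, 0, 0, 0, 10]]]'

```text
clock: 12.05
tool_pos: [0.5311, -0.0194, 0.0972]
eef_rot: [0.707, 0.707, -0.0, -0.0]
contact_force: [0.1, -0.3, -8.6]
opening: 0.257
```

Emit:
carry_out --motion '[[[0, 0, -0.5, 0, 0, 0, 10], [0, 0, 0, 0, 0, 0, 10]]]'

```text
clock: 12.25
tool_pos: [0.5311, -0.0194, 0.0977]
eef_rot: [0.707, 0.707, -0.0, -0.0]
contact_force: [0.9, -0.7, -10.6]
opening: 0.254
```

Emit:
carry_out --motion '[[[0, 0, -0.5, 0, 0, 0, 10], [0, 0, 0, 0, 0, 0, 10]]]'

```text
clock: 12.45
tool_pos: [0.5311, -0.0193, 0.0982]
eef_rot: [0.707, 0.707, -0.0, -0.0]
contact_force: [0.9, 0.9, -14.4]
opening: 0.259
```

Emit:
carry_out --motion '[[[0, 0, -0.3, 0, 0, 0, 10], [0, 0, 0, 0, 0, 0, 10]]]'

```text
clock: 12.65
tool_pos: [0.531, -0.0194, 0.0985]
eef_rot: [0.707, 0.707, -0.0, -0.0]
contact_force: [1.7, 0.9, -16.1]
opening: 0.259
```

Emit:
carry_out --motion '[[[0, 0, 0, 0, 0, 0, 10], [0, 0, 0, 0, 0, 0, 10]]]'

```text
clock: 12.85
tool_pos: [0.5311, -0.0194, 0.0986]
eef_rot: [0.707, 0.707, -0.0, -0.0]
contact_force: [0.6, 0.3, -15.7]
opening: 0.258
```

Emit:
carry_out --motion '[[[0, 0, 0, 0, 0, 0, 10], [0, 0, 0, 0, 0, 0, 10], [0, 0, 0, 0, 0, 0, 10], [0, 0, 0, 0, 0, 0, 10]]]'

```text
clock: 13.25
tool_pos: [0.5311, -0.0194, 0.0987]
eef_rot: [0.707, 0.707, -0.0, -0.0]
contact_force: [1.0, -0.1, -16.7]
opening: 0.254
```

Emit:
carry_out --motion '[[[0, 0, 0, 0, 0, 0, 10], [0, 0, 0, 0, 0, 0, 10], [0, 0, 0, 0, 0, 0, 10], [0, 0, 0, 0, 0, 0, 10], [0, 0, 0, 0, 0, 0, 10]]]'

```text
clock: 13.75
tool_pos: [0.531, -0.0194, 0.0988]
eef_rot: [0.707, 0.707, -0.0, -0.0]
contact_force: [1.4, 1.0, -18.0]
opening: 0.259
```

Held for over 1 s at 15 to 17 N net, so this clip is sound. Now I'll push the pin back down.

Emit:
carry_out --motion '[[[0, 0, 1.5, 0, 0, 0, 10], [0, 0, 2, 0, 0, 0, 10], [0, 0, 3, 0, 0, 0, 10], [0, 0, 3, 0, 0, 0, 10], [0, 0, 3, 0, 0, 0, 10], [0, 0, 0, 0, 0, 0, 10]]]'

```text
clock: 14.35
tool_pos: [0.5313, -0.0194, 0.0862]
eef_rot: [0.707, 0.707, 0.0, 0.0]
contact_force: [-1.9, -0.1, -0.7]
opening: 0.259
```

Emit:
carry_out --motion '[[[0, 0, 0.7, 0, 0, 0, 10], [0, 0, 0, 0, 0, 0, 10]]]'

```text
clock: 14.55
tool_pos: [0.5313, -0.0194, 0.0856]
eef_rot: [0.707, 0.707, 0.0, 0.0]
contact_force: [-1.7, -0.3, -1.3]
opening: 0.257
```

Emit:
carry_out --motion '[[[0, 0, 0.7, 0, 0, 0, 10], [0, 0, 0, 0, 0, 0, 10]]]'

```text
clock: 14.75
tool_pos: [0.5313, -0.0194, 0.0849]
eef_rot: [0.707, 0.707, 0.0, 0.0]
contact_force: [-2.1, 0.1, -1.8]
opening: 0.258
```

Emit:
carry_out --motion '[[[0, 0, 0.7, 0, 0, 0, 10], [0, 0, 0, 0, 0, 0, 10]]]'

```text
clock: 14.95
tool_pos: [0.5313, -0.0194, 0.0847]
eef_rot: [0.707, 0.707, 0.0, 0.0]
contact_force: [-1.7, 0.3, 4.5]
opening: 0.257
```

Emit:
carry_out --motion '[[[0, 0, 0.4, 0, 0, 0, 10], [0, 0, 0, 0, 0, 0, 10]]]'

```text
clock: 15.15
tool_pos: [0.5313, -0.0194, 0.0847]
eef_rot: [0.707, 0.707, 0.0, 0.0]
contact_force: [-3.6, 1.4, 8.6]
opening: 0.257
```

Emit:
carry_out --motion '[[[0, 0, -0.6, 0, 0, 0, 10], [0, 0, 0, 0, 0, 0, 60], [0, 0, 0, 0, 0, 0, 60], [0, 0, 0, 0, 0, 0, 60], [0, 0, 0, 0, 0, 0, 60]]]'

```text
clock: 15.65
tool_pos: [0.5316, -0.0193, 0.0844]
eef_rot: [0.707, 0.707, 0.0, 0.0]
contact_force: [-0.9, -0.8, -0.6]
opening: 0.591
```

Emit:
carry_out --motion '[[[0, 0, -10, 0, 0, 0, 60], [0, 0, -30, 0, 0, 0, 60], [0, 0, -40, 0, 0, 0, 60], [0, 0, -40, 0, 0, 0, 60], [0, -40, -20, 0, 0, 0, 60], [0, -40, 0, 0, 0, 0, 60], [0, 0, 0, 0, 0, 0, 60], [0, 0, 0, 0, 0, 0, 60]]]'

```text
clock: 16.45
tool_pos: [0.451, -0.0194, 0.2252]
eef_rot: [0.707, 0.707, 0.0, 0.0]
contact_force: [0.4, -0.3, 0.6]
opening: 0.604
```

```bash
python3 - <<'E'
from h import *
t=snap('top','t3.png');s=snap('side','s3.png');st=readout.get_state();print(st['tool_pos'],st['contact_force'],st['clock'],st['opening'])
b=s['pixels'][150:250,220:420]
c=cv2.resize(b,None,fx=4,fy=4,interpolation=cv2.INTER_CUBIC);cv2.imwrite('pics/c3.png',c[:,:,::-1])
print('expected grip top if home',proj(s,[.5283,-.017,.094]),'flange',proj(s,[.5283,-.017,.060]),'1cm up top',proj(s,[.5283,-.017,.104]))
E
```

```text
[ 0.45279251 -0.01928616  0.22480496] [-7.51098816e-01 -6.74349501e-04  7.80860201e-01] 16.55 0.6016512426074623
expected grip top if home [302.89203437 183.00726175] flange [303.7720247  194.34733178] 1cm up top [302.62309846 179.54159638]
```

View pics/c3.png

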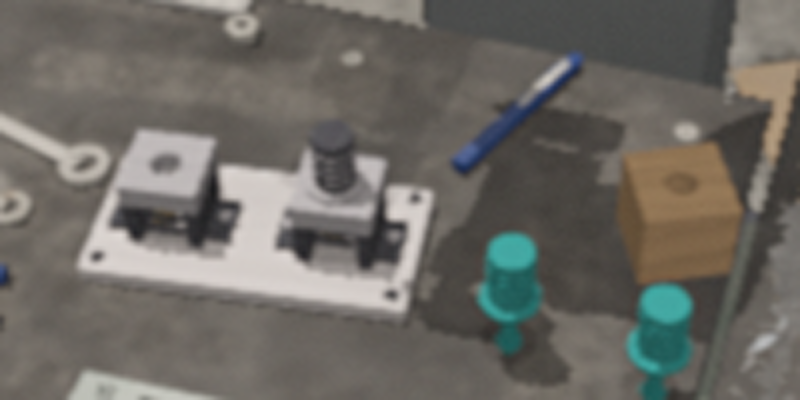

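The pin stands in the socket with its flange on the rim. The grip top is at crop (331,132), which is full-frame (302.7,183) and matches the home prediction of (302.9,183.0). The marker and decoys have not moved, and the gripper is clear.

```bash
python3 -c "
from plant import ticket;print(ticket.finish_job())"
```

```text
the job is handed in; nothing more can be done
None
```

The pin is proven and home in the socket nearer the holder (the +y one). Its clip held on the first try, so I didn't need the other socket. I handed the job in at about 16.6 s.

- **Seating:** the pin went in until the flange met the rim at TCP z = 0.0846, the height predicted for home.
- **Pull test:** there was about 11 mm of free play, then the force rose slowly. I held it from about 15 N for 1.1 s. The raw reading drifted from 16 to 18 N by the end, about 15 to 17 N after taking off roughly 1 N for the pin's weight and sensor offset. No reading passed 20 N.
- **Final state:** the pin went back to z = 0.0847, so it hadn't slipped in the fingers, and I let go and moved clear. The last side picture puts the grip top at (302.7, 183), against a prediction of (302.9, 183.0) for home.

**Disagreements and gaps:**
- The two cameras differed by 4–5 mm in x, so I worked from the pin-to-bore offset, on which they agreed to about 1 mm.
- I didn't see the clip snap in the force readings on the way in; the later pull is what showed it had engaged.
- The marker looks unmoved in the last side picture. I never picked out the drill bush and nut for certain, and my final check didn't cover them; no reading showed unexpected contact.

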